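# Refit the drive roller of the jar-labelling machine

### The job

Fit the loose black rubber roller onto the inclined axle of the small jar-labelling machine, all the way down to its round flange. Then slide the metal collar onto the same axle, over the sprung ball, until the ball clicks out again above it and the collar sits against the roller. Let go of both, and leave the jars, lids, wrench and pen pot where they are.

Things in the scene. Friction and masses are not known exactly. Their poses are not given: they have to be found in the camera images.
- machine: jar-labelling machine, fixed to the counter: grey base plate 170 x 130 mm, white sloping bed 110 x 110 mm with a steel strip along each side, grey motor housing behind, 62 mm high (the upper edge of the bed reaches 80 mm). Origin under the axle's foot on the counter, z up. The bed slopes down towards its -x side; base plate from x = -65 to +105 mm and y = -65 to +65 mm
- axle: steel axle standing square on the sloping bed of the machine. Origin: on the axle's centre line at the upper face of its round flange (72 mm diameter, 8 mm thick), 50 mm above the counter; its z axis runs up along the axle, leaning 35 degrees from vertical towards the machine's -x side (roughly to the robot's right); its y axis is level and equals the machine's y. The axle is 18 mm in diameter to z = 60 mm, then a cone tapers to 8 mm at its tip at z = 70 mm
- axle_tip (a point): centre of the axle's tip, 70 mm from the flange face along the axle
- detent_ball (a point): centre of the sprung steel ball (10 mm diameter) in the upper (+x) side of the axle, at z = 57 mm and 8.8 mm off the centre line of the axle, as it is when sprung out; it then stands 4.8 mm out of the axle
- detent (a joint): travel of the sprung ball into the axle, m: 0 = fully sprung out, up to 0.005 pressed in. Spring 3000 N/m with 6 N preload, ball greased. The roller's wide bore passes the ball with little or no resistance. The collar must press it in by 2 to 4 mm: its lower end meets some 6 to 15 N along the axle as it runs onto the ball, then slides on with about 3 N, until its upper end passes the ball, which springs out over it and pushes it down the last few mm with about 6 N (the click)
- roller: loose black rubber roller (a thick ring, the same both ways up), 56 mm outside diameter, 25 mm bore, 30 mm long, about 0.1 kg, lying flat on the counter. Origin: centre of its underside, z along the bore, up
- roller_center (a point): middle of the roller, on its axis, 15 mm from either end. Fitted: 15 mm from the flange face along the axle
- collar: loose plain bare-metal collar (a ring, the same both ways up), 44 mm outside diameter, 20 mm bore, 20 mm long, about 0.08 kg, lying flat on the counter. Origin: centre of its underside, z along the bore, up
- collar_center (a point): middle of the collar, on its axis, 10 mm from either end. Fitted against the seated roller: 40 mm from the flange face along the axle; the ball clicks out above it at about 42 mm
- honey_jar: upright amber honey jar with a white screw cap, 72 mm diameter, 105 mm high; a bystander. Origin: centre of its underside
- jam_jar: small upright jam jar with a metal cap and a paper band, 58 mm diameter, 75 mm high; a bystander. Origin: centre of its underside
- lid_a: loose white jar lid lying flat, 68 mm diameter, 13 mm high, no hole; a bystander. Origin: centre of its underside
- lid_b: loose bare-metal jar lid lying flat, 58 mm diameter, 13 mm high, no hole; a bystander. Origin: centre of its underside
- wrench: wrench lying flat, 150 mm long, along its x axis; a bystander. Origin: middle of its length, at its underside
- pen_pot: brass pen pot with three pens, 76 mm diameter, 95 mm high, pens to 145 mm; a bystander. Origin: centre of its underside

How it is judged:
On the way, in this order (a step that is already met when the one before it is completed fails the run):
1. the roller is on the axle, down on the flange, and the collar is not yet on the axle (x of roller_center in the frame of axle between -0.006 and 0.006 m and y of roller_center in the frame of axle between -0.006 and 0.006 m and z of roller_center in the frame of axle between 0.012 and 0.0175 m and angle between the z axis of roller and the z axis of axle, either way round below 0.12 rad and distance between collar_center and axle above 0.08 m), for 0.2 s.
2. the collar has passed the ball, which has sprung out above it, and sits against the roller (x of collar_center in the frame of axle between -0.0035 and 0.0035 m and y of collar_center in the frame of axle between -0.0035 and 0.0035 m and z of collar_center in the frame of axle between 0.037 and 0.0425 m and angle between the z axis of collar and the z axis of axle, either way round below 0.12 rad and value of joint detent below 0.001 m), for 0.2 s.
At the end, for the whole second after the job is handed in: The roller is on the axle, within 2.5 mm of sitting on the flange; the collar is on the axle after it, within 2.5 mm of touching the roller, both square with the axle to 7 degrees; the ball is sprung out above the collar (less than 1 mm pressed in); both parts are at rest (all of step 2 and x of roller_center in the frame of axle between -0.006 and 0.006 m and y of roller_center in the frame of axle between -0.006 and 0.006 m and z of roller_center in the frame of axle between 0.012 and 0.0175 m and angle between the z axis of roller and the z axis of axle, either way round below 0.12 rad and linear speed of each of roller, collar below 0.02 m/s).
It fails at once if a bystander (jar, lid, wrench or pen pot) is moved by more than 30 mm (distance of any of honey_jar, jam_jar, lid_a, lid_b, wrench, pen_pot from where it was at the start of the episode above 0.03 m).
It also fails if it takes over 67 s, if anything falls off the work surface, if the arm or the gripper's body presses on something with over 40 N, if the wrist force passes 120 N, or if a joint passes its speed limit or range.

### The arm

A 7-joint arm with a two-finger parallel gripper is mounted at the origin on the work surface. World frame = base frame: x ahead of the robot, y to its left, z up, the work surface at z = 0. Lengths are in m, angles in rad, forces in N, time in s.
With the tool pointing down it reaches from about 0.425 to 0.925 m from the base axis. Payload 6.8 kg.
Tool frame: the origin (TCP) lies at the very end of the fingers, on their centre line; the grasp point (between the pads) lies 19 mm behind it (r.grip_depth is the distance from the TCP to the grasp point, in m); z points along the fingers, y is the direction in which the jaws open and shut (so a half turn about z gives the same grasp; the last joint's range is limited). The gripper opens to 85 mm and grips with 20 to 120 N. Pads are 22 mm wide; open, the fingers measure 114 mm over their backs; the gripper's body (76 mm by 85 mm) begins 54 mm behind the grasp point. The pads swing forward as they close: fully open they stand 13 mm farther back than shut.
Start: joints at [1.181, 0.477, 0.022, 1.555, -0.011, 1.109, -0.083], TCP at [0.188, -0.648, 0.231] pointing down, gripper open.
Joint ranges: [-2.96, 2.96], [-0.34, 2.1], [-1.41, 1.46], [0.24, 2.44], [-1.37, 4.51], [0.17, 1.92], [-2.96, 2.96]. Speed limits (rad/s): [2.39, 2.39, 3.14, 3.14, 3.14, 3.14, 3.14].

### API

Orientations are given as a rotation vector (axis times angle).
In Python, from bench import r, grab_frame gives the robot as it stands. The module is installed in compiled form; this text tells all that it offers.
- The arm moves only by the tool play_rows, never from a script. Its argument "increments" is a list of rows, each a list of 7 numbers: the shift along the tool's x, y, z in mm, then the turn, a rotation vector about the tool's x, y, z in rad, then the closure in counts, from 0 (fully open) to 255 (shut). In form: [[tx, ty, tz, rx, ry, rz, claw], ...]. A call has 1 to 5 rows; each row shifts and turns the pose as measured when the row begins, along the tool's axes as they then stand; what a row does not reach is not made up. A row lasts 1/10 s, in which the tool goes at most 50 mm and 8.59 degrees, less where a joint would pass 70% of its speed; a pose out of reach is approached as far as the arm can. A call is refused whole if a number of a shift passes 50 or a number of a turn 0.15, either way. A call with a gripper value outside its range is refused whole. The fingers move at their own pace and stop on an object; "force" is the grip in N (left out, the last holds). Time passes only in rows, so rows that do not move let the fingers close. It gives the time, the measured TCP pose, the force and the opening at its end, in the units of the state.
- r.get_obs(): the state, without advancing time (a new reading comes with each control period).
- grab_frame(name): name is "scene" or "top"; returns a dict with "color" (420x560x3 uint8, blue, green, red), "depth" (420x560 float32, m along the optical axis (not along the pixel's ray), 0 where there is no reading), "K" (3x3 intrinsics, pixels), "T" (4x4, takes a point from camera to world coordinates). Camera axes: x right, y up, looking along -z (the intrinsics and any distortion apply to the point x, -y, -z); pixel columns grow to the right and rows downward; lengths in m; the calibration is good to about 2 mm. A picture is of the moment at which its call begins.
- r.hand_in(): hands the job in, once; it reports no verdict.
The state is a dict: "clock": time; "joints": joint angles; "qvel": joint speeds; "tau": joint torques, N m; "tcp_pos": TCP position; "orientation": TCP orientation; "contact_force": force on the tool from outside, world axes, zero at the start; "moment": the same for the moment, N m; "grip_width": finger opening in m.
Only numpy, scipy, OpenCV 4.12 (cv2) and the standard library are available. Lean on these libraries where they do the work, as an engineer would, in place of code of your own. Each camera call takes 0.05 s, during which the arm holds its last target.

## Working session

There is one attempt and no reset: what is moved stays moved. The work goes in short steps, Python scripts to look and compute and a tool call to move; the robot and the scene stay as the last step left them, time stands still between calls to the robot, and variables do not carry over. Pictures are saved under pics/ and viewed, and the job is handed in when it is done.

Besides the shell and the picture viewer there is one more tool, called after "Emit:" as name(argument=value, ...) on one line, values as JSON. play_rows: Moves the arm, as the interface text tells. Its arguments: {"type":"object","properties":{"increments":{"type":"array","items":{"type":"array","items":{"type":"number"}}},"force":{"type":"number"}},"required":["increments"]}

```bash
mkdir -p pics; ls
python3 - <<'E'
from bench import r, grab_frame
import cv2,numpy as np
print(r.get_obs())
for n in("scene","top"):
    f=grab_frame(n); cv2.imwrite(f"pics/{n}0.png",f["color"]); np.savez(f"{n}0.npz",**f); print(n,f["K"],f["T"],(f["depth"]>0).mean())
E
```

```text
pics
{'clock': 0.0, 'joints': array([ 1.18090458,  0.47776688,  0.02233338,  1.55644553, -0.01153201,
        1.10933246, -0.08306939]), 'qvel': array([ 0.00055017, -0.00078526,  0.00031831, -0.00040546,  0.00091783,
       -0.00250359, -0.0003708 ]), 'tau': array([-2.93574494e-04, -5.96452475e+01,  1.60752553e+00, -2.81201220e+01,
        1.23534122e-02,  9.31507180e-03,  6.46067818e-06]), 'tcp_pos': array([ 0.18753338, -0.64780193,  0.23035038]), 'orientation': array([-3.10868019e+00, -4.40990935e-01,  5.62283181e-04]), 'contact_force': array([-0.19786627, -0.61087468,  0.015732  ]), 'moment': array([-0.04366607,  0.00929525, -0.02300623]), 'grip_width': 0.08573140167457127}
scene [[488.05688156   0.         285.79830997]
 [  0.         488.05688156 196.0611526 ]
 [  0.           0.           1.        ]] [[-0.74001156 -0.56176143  0.36987427  1.15199852]
 [ 0.67257043 -0.6226661   0.39991993  0.64630991]
 [ 0.00564858  0.54471187  0.83860424  1.49242796]
 [ 0.          0.          0.          1.        ]] 0.9960204081632653
top [[520.724946     0.         282.93158651]
 [  0.         520.724946   209.82946225]
 [  0.           0.           1.        ]] [[-1.04661782e-02  9.89327779e-01 -1.45330676e-01  3.43737925e-01]
 [-9.99944206e-01 -1.05628825e-02  1.06248244e-04  1.25755767e-03]
 [-1.42999652e-03  1.45323679e-01  9.89383133e-01  1.46355345e+00]
 [ 0.00000000e+00  0.00000000e+00  0.00000000e+00  1.00000000e+00]] 0.9960374149659864
```

View pics/scene0.png

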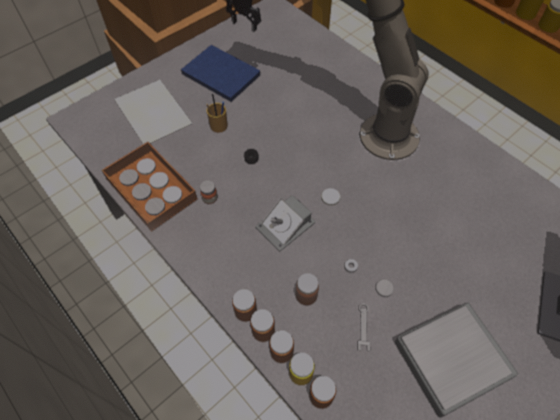

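View pics/top0.png

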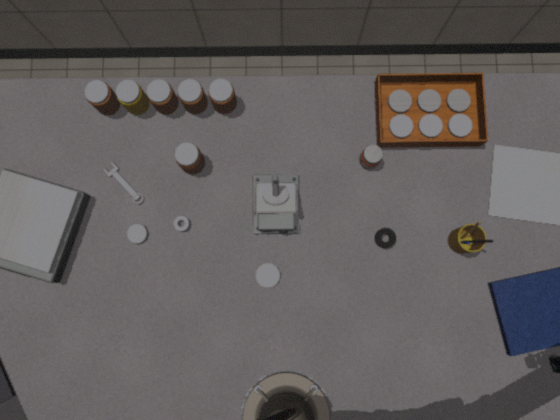

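```bash
cat > h.py <<'E'
import numpy as np,cv2
def load(n): return dict(np.load(n))
def proj_pts(f):
    d=f["depth"];K=f["K"];T=f["T"];v,u=np.mgrid[:d.shape[0],:d.shape[1]]
    P=np.stack([(u-K[0,2])/K[0,0]*d,-(v-K[1,2])/K[1,1]*d,-d],-1)
    return P@T[:3,:3].T+T[:3,3]
def ray(f,u,v,z):
    K=f["K"];T=f["T"];dv=T[:3,:3]@np.array([(u-K[0,2])/K[0,0],-(v-K[1,2])/K[1,1],-1]);o=T[:3,3]
    return o+dv*(z-o[2])/dv[2]
def pix(f,P):
    K=f["K"];T=f["T"];c=(np.asarray(P)-T[:3,3])@T[:3,:3]
    return np.stack([K[0,0]*c[...,0]/-c[...,2]+K[0,2],K[1,1]*-c[...,1]/-c[...,2]+K[1,2]],-1)
def crop(f,u0,u1,v0,v1,s,name): cv2.imwrite(name,cv2.resize(f["color"][v0:v1,u0:u1],None,fx=s,fy=s,interpolation=cv2.INTER_CUBIC))
E
python3 - <<'E'
from h import *
t=load("top0.npz");s=load("scene0.npz")
crop(t,230,320,160,250,6,"pics/tm.png");crop(s,245,325,185,255,7,"pics/sm.png")
P=proj_pts(t)
np.set_printoptions(precision=3,suppress=True,linewidth=200)
for u,v in((385,238),(181,224),(276,185),(276,200),(277,215),(277,227),(268,275)): print(u,v,P[v,u])
print(P[170:240:3,276])
print(P[300:302,200])
E
```

```text
385 238 [ 0.475 -0.285  0.001]
181 224 [ 0.522  0.291 -0.003]
276 185 [0.614 0.019 0.084]
276 200 [0.577 0.02  0.06 ]
277 215 [0.536 0.017 0.056]
277 227 [0.503 0.018 0.064]
268 275 [0.375 0.044 0.007]
[[ 0.674  0.02   0.002]
 [ 0.665  0.02   0.004]
 [ 0.634  0.019  0.109]
 [ 0.627  0.019  0.101]
 [ 0.621  0.019  0.092]
 [ 0.614  0.019  0.084]
 [ 0.608  0.019  0.075]
 [ 0.601  0.019  0.065]
 [ 0.595  0.02   0.052]
 [ 0.587  0.02   0.053]
 [ 0.577  0.02   0.06 ]
 [ 0.567  0.02   0.07 ]
 [ 0.56   0.02   0.066]
 [ 0.551  0.02   0.072]
 [ 0.543  0.02   0.068]
 [ 0.535  0.02   0.067]
 [ 0.527  0.02   0.068]
 [ 0.519  0.02   0.063]
 [ 0.512  0.02   0.057]
 [ 0.502  0.02   0.066]
 [ 0.498  0.021  0.034]
 [ 0.492  0.021  0.007]
 [ 0.485  0.021 -0.002]
 [ 0.476  0.022 -0.006]]
[[ 0.309  0.234  0.   ]
 [ 0.306  0.234 -0.001]]
```

View pics/tm.png

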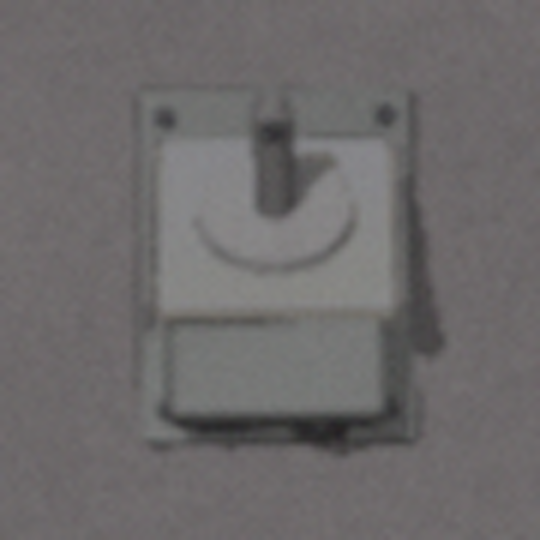

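View pics/sm.png

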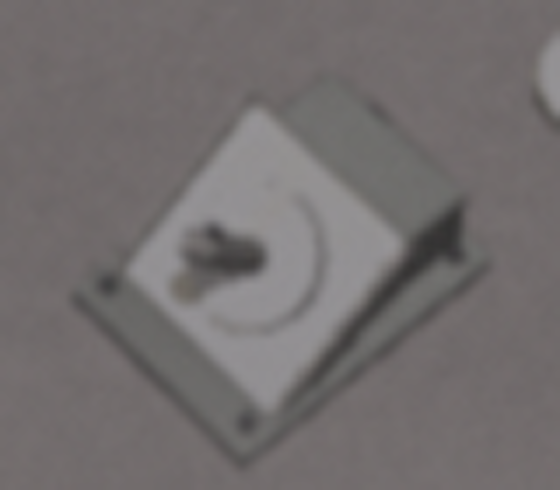

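Run:
```python
from bench import r, grab_frame
from h import *
np.set_printoptions(precision=4,suppress=True,linewidth=200)
F={}
for n in("scene","top"):
    fs=[grab_frame(n) for _ in range(6)]
    c=np.mean([f["color"].astype(float) for f in fs],0); d=np.median([f["depth"] for f in fs],0)
    F[n]=dict(color=np.clip(c*1.6,0,255).astype(np.uint8),depth=d,K=fs[0]["K"],T=fs[0]["T"]); np.savez(n+"A.npz",**F[n])
t,s=F["top"],F["scene"]
crop(t,365,405,218,258,10,"pics/tr.png");crop(t,161,201,204,244,10,"pics/tc.png");crop(t,240,315,165,240,8,"pics/tm2.png");crop(s,250,320,190,255,9,"pics/sm2.png")
R=[cv2.imread(f"pics/{x}.png") for x in("tr","tc")]; cv2.imwrite("pics/rc.png",np.hstack(R))
print(r.get_obs()["clock"])
```

```text
0.7
```

View pics/rc.png

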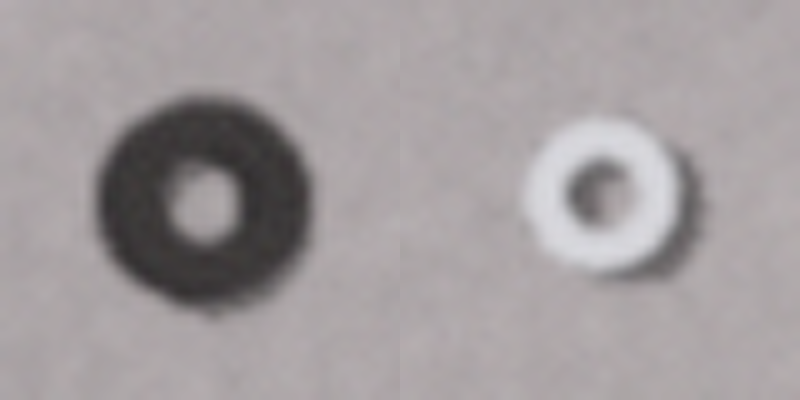

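View pics/tm2.png

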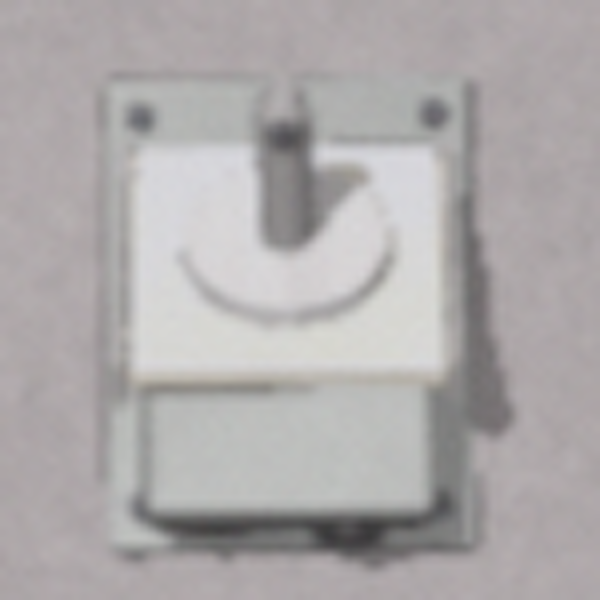

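View pics/sm2.png

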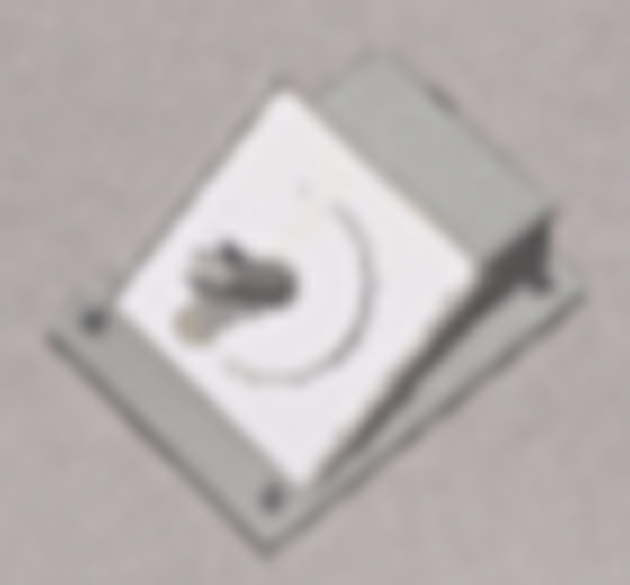

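Run:
```python
from h import *
np.set_printoptions(precision=4,suppress=True,linewidth=200)
t=load("topA.npz");s=load("sceneA.npz")
def cp(u0,v0,k,x,y): return u0+(x+.5)/k-.5, v0+(y+.5)/k-.5
T=lambda x,y:cp(240,165,8,x,y); S=lambda x,y:cp(250,190,9,x,y)
def tri(a,b):
    o=[];D=[]
    A=np.zeros((3,3));B=np.zeros(3)
    for f,p in((t,a),(s,b)):
        q=ray(f,*p,0);d=q-f["T"][:3,3];d/=np.linalg.norm(d);M=np.eye(3)-np.outer(d,d);A+=M;B+=M@q
    X=np.linalg.solve(A,B); return X,np.linalg.norm(pix(t,X)-a),np.linalg.norm(pix(s,X)-b)
for nm,a,b in (("bed up-left(+y)",T(131,383),S(285,88)),)[:0]+(
 ("bed UL: top left-bottom",T(131,383),S(478,268)),("bed UR",T(443,378),S(285,86)),("bed LL",T(137,147),S(302,482)),("bed LR",T(440,147),S(116,305)),
 ("boltL",T(140,118),S(272,497)),("boltR",T(434,114),S(95,320)),("tip",T(283,88),S(192,325)),("ball",T(285,130),S(230,250)),
 ("plateTL",T(108,80),S(265,553)),("plateTR",T(468,80),S(50,335)),("plateBR",T(472,545),S(378,50)),("plateBL",T(112,547),S(588,290))):
    print(nm,*tri(np.array(a),np.array(b)))
# plates on plane z
for z in (0.0,0.006): print(z,[ray(t,*T(x,y),z)[:2] for x,y in((108,80),(468,80),(472,545),(112,547))])
# circles
for nm,f,c,w,z,dark in (("roller",t,(385,238),22,.03,1),("roller",s,(251,156),18,.03,1),("collar",t,(181,224),15,.02,0),("collar",s,(351,265),14,.02,0)):
    k=12;u0,v0=c[0]-w,c[1]-w
    g=cv2.resize(cv2.cvtColor(f["color"][v0:v0+2*w,u0:u0+2*w],cv2.COLOR_BGR2GRAY),None,fx=k,fy=k,interpolation=cv2.INTER_CUBIC)
    bg=np.median(g); ext=np.percentile(g,3 if dark else 97); th=(bg+ext)/2
    m=((g<th) if dark else (g>th)).astype(np.uint8)
    cs,h=cv2.findContours(m,cv2.RETR_CCOMP,cv2.CHAIN_APPROX_NONE)
    for i in np.argsort([-cv2.contourArea(x) for x in cs])[:2]:
        pts=cs[i][:,0].astype(float); W=np.array([ray(f,*cp(u0,v0,k,*p),z)[:2] for p in pts])
        A=np.c_[2*W,np.ones(len(W))];x=np.linalg.lstsq(A,(W**2).sum(1),rcond=None)[0]
        rr=np.sqrt(x[2]+x[0]**2+x[1]**2); print(nm,z,bg,ext,"c",x[:2],"d",2*rr,"bbox",(W.min(0)+W.max(0))/2,W.max(0)-W.min(0))
```

```text
bed UL: top left-bottom [0.5431 0.074  0.0655] 0.2034680761283266 0.16313125160366362
bed UR [ 0.5437 -0.0324  0.0693] 0.5417684742986505 0.42319901246260283
bed LL [0.6346 0.0752 0.0121] 0.1670377120852884 0.1393297833710225
bed LR [ 0.6346 -0.0326  0.0069] 0.11804083699969944 0.09599140691463154
boltL [0.6461 0.0731 0.0112] 0.3143419225899552 0.26306807769507745
boltR [ 0.6461 -0.0309  0.0107] 0.033413422346661864 0.027261368437840352
tip [0.6423 0.0224 0.0725] 0.2503711055075469 0.20447655552634025
ball [0.6217 0.0213 0.1023] 0.18928628523003863 0.15265213790804902
plateTL [0.6614 0.0853 0.0031] 0.11715103512325847 0.09894433782983185
plateTR [ 0.6601 -0.0429  0.0001] 0.1990790471379406 0.162934777301374
plateBR [ 0.4895 -0.0408  0.0302] 0.27476869553254546 0.21229833638850404
plateBL [0.4928 0.0848 0.005 ] 0.1902300437930252 0.15216205797824803
0.0 [array([0.6619, 0.0857]), array([ 0.6605, -0.0434]), array([ 0.493 , -0.0423]), array([0.4937, 0.0847])]
0.006 [array([0.6606, 0.0854]), array([ 0.6592, -0.0432]), array([ 0.4924, -0.0422]), array([0.4931, 0.0843])]
roller 0.03 167.0 56.0 c [ 0.473  -0.2797] d 0.05848758283211548 bbox [ 0.4726 -0.2796] [0.0589 0.0593]
roller 0.03 167.0 56.0 c [ 0.4725 -0.2799] d 0.019377468459544998 bbox [ 0.4724 -0.2796] [0.0203 0.0186]
roller 0.03 171.0 52.0 c [ 0.4836 -0.2726] d 0.06575177060005312 bbox [ 0.4834 -0.2727] [0.0647 0.0696]
collar 0.02 170.0 214.0 c [0.5221 0.2877] d 0.04079069434216749 bbox [0.5223 0.2879] [0.0413 0.041 ]
collar 0.02 170.0 214.0 c [0.5221 0.2876] d 0.022431539802808605 bbox [0.522  0.2874] [0.023  0.0224]
collar 0.02 175.0 226.0 c [0.523  0.2875] d 0.040582318152063694 bbox [0.5232 0.2875] [0.0408 0.0398]
collar 0.02 175.0 226.0 c [0.5236 0.2874] d 0.021822298681912825 bbox [0.5234 0.2877] [0.0219 0.0228]
```

Run:
```python
from h import *
np.set_printoptions(precision=4,suppress=True,linewidth=200)
t=load("topA.npz");s=load("sceneA.npz")
s35,c35=np.sin(np.radians(35)),np.cos(np.radians(35))
O=np.array([.596,.0213,.05]);a=np.array([s35,0,c35]);x=np.array([-c35,0,s35])
P={"O":O,"60":O+.06*a,"tip":O+.07*a,"ball":O+.057*a+.0088*x}
for n,f,u0,v0,k in(("top",t,240,165,8),("scene",s,250,190,9)):
    im=cv2.imread("pics/tm2.png" if n=="top" else "pics/sm2.png")
    for q,p in P.items():
        c=(pix(f,p)-[u0,v0]+.5)*k-.5; print(n,q,c); cv2.circle(im,tuple(int(v) for v in c),3,(0,0,255),-1)
    for R,zz in((.036,0),(.009,.06),(.009,0),(.004,.07)):
        for th in np.linspace(0,6.28,60):
            c=(pix(f,O+zz*a+R*(np.cos(th)*x+np.sin(th)*np.array([0,1,0])))-[u0,v0]+.5)*k-.5; cv2.circle(im,tuple(int(v) for v in c),1,(0,255,0),-1)
    cv2.imwrite(f"pics/ov_{n}.png",im)
a_=cv2.imread("pics/ov_top.png");b=cv2.imread("pics/ov_scene.png")
cv2.imwrite("pics/ov.png",np.hstack([a_[:400,100:480],b[:400,30:430]]))
from bench import r
from scipy.spatial.transform import Rotation as Ro
o=r.get_obs();print(Ro.from_rotvec(o["orientation"]).as_matrix())
```

```text
top O [286.9849 234.6097]
top 60 [283.8162 107.3068]
top tip [283.2687  85.3096]
top ball [283.91   131.9868]
scene O [281.1697 280.6426]
scene 60 [210.9934 267.798 ]
scene tip [198.838  265.5731]
scene ball [229.1148 250.1431]
[[ 0.9606  0.2781  0.    ]
 [ 0.2781 -0.9606 -0.    ]
 [ 0.      0.0001 -1.    ]]
```

View pics/ov.png

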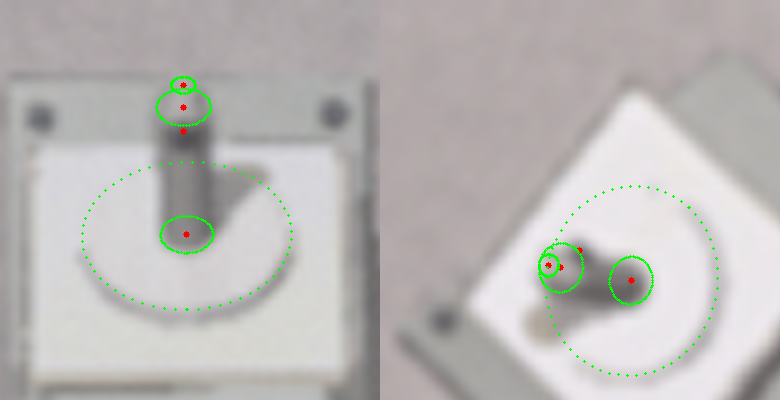

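```bash
cat > go.py <<'E'
import sys,numpy as np
from scipy.spatial.transform import Rotation as Ro, Slerp
from bench import r
np.set_printoptions(precision=4,suppress=True,linewidth=200)
# usage: go.py x y z tilt_deg n   (tilt: 0=down, 35=axle)  yaw optional
x,y,z,tilt,n=map(float,sys.argv[1:6]);n=int(n)
th=np.radians(tilt);s,c=np.sin(th),np.cos(th)
Rt=Ro.from_matrix(np.array([[c,0,-s],[0,-1,0],[-s,0,-c]]))
o=r.get_obs();p=o["tcp_pos"];R=Ro.from_rotvec(o["orientation"])
print("t",o["clock"],"tcp",p,"F",o["contact_force"],"M",o["moment"],"w",o["grip_width"],"q",o["joints"])
d=np.array([x,y,z])-p; rv=(R.inv()*Rt).as_rotvec()
print("tool-frame remaining mm",1000*R.inv().apply(d),"rot",rv,"dist",np.linalg.norm(d)*1000)
for i in range(n):
    Ri=R*Ro.from_rotvec(rv*i/n); print(np.round(1000*Ri.inv().apply(d/n),1),np.round(rv/n,3))
E
python3 go.py .4727 -.2797 .15 0 10
```

```text
t 0.7 tcp [ 0.1877 -0.6484  0.2313] F [0.0879 0.348  0.0102] M [ 0.0163 -0.008  -0.0183] w 0.08504182594300665 q [ 1.1809  0.477   0.0224  1.5554 -0.0115  1.1093 -0.0831]
tool-frame remaining mm [ 376.2636 -274.9064   81.3231] rot [ 0.0001 -0.      0.2818] dist 473.03410246849046
[ 37.6 -27.5   8.1] [ 0.    -0.     0.028]
[ 36.8 -28.5   8.1] [ 0.    -0.     0.028]
[ 36.  -29.6   8.1] [ 0.    -0.     0.028]
[ 35.2 -30.6   8.1] [ 0.    -0.     0.028]
[ 34.3 -31.5   8.1] [ 0.    -0.     0.028]
[ 33.4 -32.5   8.1] [ 0.    -0.     0.028]
[ 32.5 -33.4   8.1] [ 0.    -0.     0.028]
[ 31.5 -34.3   8.1] [ 0.    -0.     0.028]
[ 30.5 -35.2   8.1] [ 0.    -0.     0.028]
[ 29.5 -36.1   8.1] [ 0.    -0.     0.028]
```

Emit:
play_rows(increments=[[37.6, -27.5, 8, 0, 0, 0.028, 0], [36.8, -28.5, 8, 0, 0, 0.028, 0], [36, -29.6, 8, 0, 0, 0.028, 0], [35.2, -30.6, 8, 0, 0, 0.028, 0], [34.3, -31.5, 8, 0, 0, 0.028, 0]], force=40)

```text
clock: 1.2
tcp_pos: [0.3283, -0.4672, 0.1907]
orientation: [3.128, 0.189, -0.002]
contact_force: [1.1, -0.5, -0.1]
grip_width: 0.0854
```

```bash
python3 go.py .4727 -.2797 .1 0 5
```

```text
t 1.2 tcp [ 0.3283 -0.4672  0.1907] F [ 1.0593 -0.4839 -0.1433] M [-0.0143 -0.0541 -0.0293] w 0.085362275413141 q [ 0.86    0.3472 -0.0182  1.8543  0.0154  0.9346 -0.616 ]
tool-frame remaining mm [ 166.1172 -169.4531   89.0222] rot [0.0082 0.0014 0.121 ] dist 253.4446934511686
[ 33.2 -33.9  17.8] [0.002 0.    0.024]
[ 32.4 -34.7  17.9] [0.002 0.    0.024]
[ 31.5 -35.4  17.9] [0.002 0.    0.024]
[ 30.7 -36.1  18. ] [0.002 0.    0.024]
[ 29.8 -36.8  18.1] [0.002 0.    0.024]
```

Emit:
play_rows(increments=[[33, -34, 18, 0.002, 0, 0.024, 0], [32.4, -34.7, 18, 0.002, 0, 0.024, 0], [31.5, -35.4, 18, 0.002, 0, 0.024, 0], [30.7, -36.1, 18, 0.002, 0, 0.024, 0], [29.8, -36.8, 18, 0.002, 0, 0.024, 0]])

```text
clock: 1.7
tcp_pos: [0.4729, -0.2822, 0.1042]
orientation: [3.138, -0.008, 0.008]
contact_force: [0.2, -0.3, -1.2]
grip_width: 0.0854
```

```bash
python3 go.py .4727 -.2797 .01 0 3
```

```text
t 1.7 tcp [ 0.4729 -0.2822  0.1042] F [ 0.2146 -0.2966 -1.1734] M [-0.0494 -0.1119 -0.02  ] w 0.08535494159586848 q [ 0.48    0.4316 -0.0697  1.9656  0.0444  0.7397 -1.1921]
tool-frame remaining mm [-0.7503 -2.8359 94.1502] rot [ 0.0032 -0.0052 -0.0054] dist 94.19591050581266
[-0.3 -0.9 31.4] [ 0.001 -0.002 -0.002]
[-0.2 -0.9 31.4] [ 0.001 -0.002 -0.002]
[-0.1 -0.9 31.4] [ 0.001 -0.002 -0.002]
```

Emit:
play_rows(increments=[[-0.3, -1, 35, 0.001, -0.002, -0.002, 0], [-0.2, -1, 35, 0.001, -0.002, -0.002, 0], [-0.2, -0.8, 22, 0.001, -0.001, -0.002, 0], [0, 0, 6, 0, 0, 0, 0]])

```text
clock: 2.1
tcp_pos: [0.4811, -0.2698, 0.0032]
orientation: [-3.139, -0.025, -0.01]
contact_force: [0.3, -0.6, 0.3]
grip_width: 0.0853
```

```bash
python3 go.py .4727 -.2797 .005 0 1
python3 - <<'E'
from bench import r, grab_frame
from h import *
t=grab_frame("top");s=grab_frame("scene")
crop(t,350,420,203,273,6,"pics/a.png");crop(s,216,286,121,191,6,"pics/b.png")
cv2.imwrite("pics/g1.png",np.hstack([cv2.imread("pics/a.png"),cv2.imread("pics/b.png")])[:,:800])
E
```

```text
t 2.1 tcp [ 0.4811 -0.2698  0.0032] F [ 0.2626 -0.5834  0.2856] M [0.0185 0.0295 0.0148] w 0.08531028294546979 q [ 0.4552  0.5961 -0.0693  2.0025  0.0659  0.5403 -1.2132]
tool-frame remaining mm [-8.5732  9.7883 -1.887 ] rot [-0.0027 -0.0063  0.016 ] dist 13.1480012389032
[-8.6  9.8 -1.9] [-0.003 -0.006  0.016]
```

View pics/g1.png

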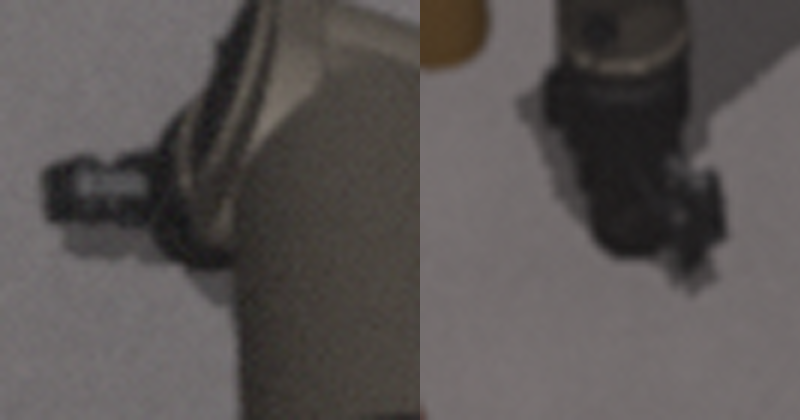

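Emit:
play_rows(increments=[[-8.6, 9.8, -1.9, -0.003, -0.006, 0.016, 0], [0, 0, 0, 0, 0, 0, 0]])

```text
clock: 2.4
tcp_pos: [0.4736, -0.2829, 0.0088]
orientation: [3.138, -0.005, 0.006]
contact_force: [-0.1, -0.2, -0.8]
grip_width: 0.0851
```

```bash
python3 go.py .4727 -.2797 .005 0 1
```

```text
t 2.4 tcp [ 0.4736 -0.2829  0.0088] F [-0.0622 -0.1572 -0.7541] M [0.0029 0.018  0.0083] w 0.08507322198760739 q [ 0.4713  0.5858 -0.0597  2.0028  0.0659  0.5498 -1.2088]
tool-frame remaining mm [-0.8798 -3.1614  3.8333] rot [ 0.0034 -0.004  -0.0035] dist 5.046013646501777
[-0.9 -3.2  3.8] [ 0.003 -0.004 -0.003]
```

Emit:
play_rows(increments=[[-0.9, -2, 3.5, 0.002, -0.003, -0.003, 0], [0, 0, 0, 0, 0, 0, 0], [0, 0, 0, 0, 0, 0, 0]])

```text
clock: 2.7
tcp_pos: [0.4737, -0.2828, 0.008]
orientation: [3.138, -0.004, 0.008]
contact_force: [0.2, -0.7, 0.6]
grip_width: 0.0855
```

```bash
python3 go.py .4727 -.2797 .005 0 1
```

```text
t 2.7 tcp [ 0.4737 -0.2828  0.008 ] F [ 0.2065 -0.6586  0.6288] M [-0.0043 -0.0418  0.0079] w 0.08553915881031898 q [ 0.4716  0.587  -0.0601  2.0037  0.0666  0.5463 -1.2088]
tool-frame remaining mm [-1.0253 -3.1266  2.9342] rot [ 0.0038 -0.0053 -0.0028] dist 4.408646399461812
[-1.  -3.1  2.9] [ 0.004 -0.005 -0.003]
```

Emit:
play_rows(increments=[[-1, -3, 3, 0.003, -0.004, -0.003, 0], [-0.5, -1.5, 1.5, 0, 0, 0, 0], [0, 0, 0, 0, 0, 0, 0]])

```text
clock: 3.0
tcp_pos: [0.4725, -0.2776, 0.0034]
orientation: [3.141, 0.002, 0.003]
contact_force: [-0.2, -0.1, 0.3]
grip_width: 0.0854
```

```bash
python3 go.py .4727 -.2797 .005 0 1
```

```text
t 3.0 tcp [ 0.4725 -0.2776  0.0034] F [-0.2017 -0.1028  0.2758] M [-0.0102  0.0144  0.021 ] w 0.0853983930819338 q [ 0.4661  0.5926 -0.0618  2.0094  0.0668  0.5397 -1.2122]
tool-frame remaining mm [ 0.2047  2.0545 -1.5698] rot [ 0.0005 -0.0017  0.001 ] dist 2.5936767231880253
[ 0.2  2.1 -1.6] [ 0.    -0.002  0.001]
```

Emit:
play_rows(increments=[[0, 2, -1.5, 0, 0, 0, 0], [0, 0, -0.5, 0, 0, 0, 255], [0, 0, 0, 0, 0, 0, 255], [0, 0, 0, 0, 0, 0, 255], [0, 0, 0, 0, 0, 0, 255]], force=60)

```text
clock: 3.5
tcp_pos: [0.4726, -0.2797, 0.0061]
orientation: [3.141, 0.002, 0.002]
contact_force: [0.5, -0.4, -1.6]
grip_width: 0.0534
```

Emit:
play_rows(increments=[[0, 0, 0, 0, 0, 0, 255], [0, 0, 0, 0, 0, 0, 255], [0, 0, 0, 0, 0, 0, 255]])

```text
clock: 3.8
tcp_pos: [0.4725, -0.2797, 0.006]
orientation: [3.141, 0.001, 0.002]
contact_force: [-0.9, 0.6, 1.3]
grip_width: 0.0536
```

```bash
python3 go.py .4727 -.2797 .005 0 1
```

```text
t 3.8 tcp [ 0.4725 -0.2797  0.006 ] F [-0.8651  0.5566  1.2883] M [ 0.1103 -0.0017  0.0443] w 0.0536477540050999 q [ 0.4699  0.5894 -0.0623  2.0062  0.0662  0.5465 -1.2083]
tool-frame remaining mm [0.2074 0.003  0.9847] rot [ 0.0004 -0.0013  0.0009] dist 1.006353161706353
[0.2 0.  1. ] [ 0.    -0.001  0.001]
```

```bash
python3 go.py .53 -.18 .2 15 5
```

```text
t 3.8 tcp [ 0.4725 -0.2797  0.006 ] F [-0.8651  0.5566  1.2883] M [ 0.1103 -0.0017  0.0443] w 0.0536477540050999 q [ 0.4699  0.5894 -0.0623  2.0062  0.0662  0.5465 -1.2083]
tool-frame remaining mm [  57.855   -99.5746 -193.9754] rot [ 0.0005 -0.2631  0.0009] dist 225.58531831705773
[ 11.6 -19.9 -38.8] [ 0.    -0.053  0.   ]
[  9.5 -19.9 -39.3] [ 0.    -0.053  0.   ]
[  7.4 -19.9 -39.8] [ 0.    -0.053  0.   ]
[  5.3 -19.9 -40.1] [ 0.    -0.053  0.   ]
[  3.2 -19.9 -40.3] [ 0.    -0.053  0.   ]
```

Emit:
play_rows(increments=[[0, 0, -38, 0, 0, 0, 255], [11, -20, -39, 0, -0.053, 0, 255], [9, -20, -39.8, 0, -0.053, 0, 255], [7, -20, -40, 0, -0.053, 0, 255], [5, -20, -40, 0, -0.053, 0, 255]])

```text
clock: 4.3
tcp_pos: [0.5096, -0.2006, 0.1998]
orientation: [-3.116, 0.015, 0.368]
contact_force: [1.2, -0.2, -2.2]
grip_width: 0.0535
```

```bash
python3 go.py .66 .021 .19 35 5
```

```text
t 4.3 tcp [ 0.5096 -0.2006  0.1998] F [ 1.2463 -0.187  -2.1624] M [-0.0745 -0.4095  0.0234] w 0.05351418098228689 q [ 0.2682  0.4267 -0.0481  1.7321  0.071   1.2145 -1.3909]
tool-frame remaining mm [ 146.5057 -223.102   -24.4274] rot [-0.0065 -0.3761 -0.0081] dist 268.0207101853854
[ 29.3 -44.6  -4.9] [-0.001 -0.075 -0.002]
[ 28.9 -44.6  -7.1] [-0.001 -0.075 -0.002]
[ 28.4 -44.5  -9.3] [-0.001 -0.075 -0.002]
[ 27.7 -44.4 -11.5] [-0.001 -0.075 -0.002]
[ 26.8 -44.4 -13.6] [-0.001 -0.075 -0.002]
```

Emit:
play_rows(increments=[[26, -40, -7, -0.001, -0.07, -0.002, 255], [26, -40, -9, -0.001, -0.07, -0.002, 255], [26, -40, -10, -0.001, -0.07, -0.002, 255], [26, -40, -12, -0.001, -0.07, -0.002, 255], [20, -30, -12, -0.001, -0.07, -0.002, 255]])

```text
clock: 4.8
tcp_pos: [0.6517, -0.0104, 0.2104]
orientation: [3.006, -0.012, -0.901]
contact_force: [0.5, -0.6, -1.5]
grip_width: 0.0534
```

```bash
python3 go.py .6655 .021 .15 35 3
```

```text
t 4.8 tcp [ 0.6517 -0.0104  0.2104] F [ 0.5499 -0.641  -1.4662] M [ 0.0172 -0.7848 -0.0485] w 0.05337477642441821 q [-0.0216  0.8093 -0.0795  1.1446  0.0072  1.77   -1.6733]
tool-frame remaining mm [ 44.4809 -31.7734  42.787 ] rot [ 0.001  -0.0282 -0.0084] dist 69.41780610372705
[ 14.8 -10.6  14.3] [ 0.    -0.009 -0.003]
[ 15.  -10.5  14.1] [ 0.    -0.009 -0.003]
[ 15.2 -10.5  14. ] [ 0.    -0.009 -0.003]
```

Emit:
play_rows(increments=[[15, -8, 14, 0, -0.005, -0.003, 255], [14, -8, 14, 0, -0.005, -0.003, 255], [5, -4, 5, 0, -0.005, -0.003, 255], [0, 0, 0, 0, 0, 0, 255]])

```text
clock: 5.2
tcp_pos: [0.6644, 0.0198, 0.1559]
orientation: [-2.998, -0.02, 0.934]
contact_force: [0.2, -0.1, -1.5]
grip_width: 0.0537
```

```bash
python3 go.py .6655 .021 .15 35 1
```

```text
t 5.2 tcp [0.6644 0.0198 0.1559] F [ 0.2357 -0.076  -1.4565] M [ 0.0247 -0.7495  0.0247] w 0.05366871654955765 q [-0.0522  0.8921 -0.0905  1.1186 -0.0011  1.7331 -1.688 ]
tool-frame remaining mm [ 4.3294 -1.1182  4.2471] rot [ 0.0027 -0.007   0.0128] dist 6.166977047691423
[ 4.3 -1.1  4.2] [ 0.003 -0.007  0.013]
```

Emit:
play_rows(increments=[[4, -1, 4, 0.002, -0.006, 0.01, 255], [1, -0.5, 1, 0, 0, 0, 255], [0, 0, 0, 0, 0, 0, 255]])

```text
clock: 5.5
tcp_pos: [0.6658, 0.0189, 0.1507]
orientation: [2.997, -0.002, -0.941]
contact_force: [0.3, -0.2, -0.3]
grip_width: 0.0536
```

```bash
python3 go.py .6655 .021 .15 35 1;  python3 - <<'E'
from bench import r, grab_frame
from h import *
for k in range(1):
    t=grab_frame("top");s=grab_frame("scene")
for f in(t,s): f["color"]=cv2.convertScaleAbs(f["color"],alpha=1.8)
crop(t,240,315,150,240,6,"pics/a.png");crop(s,250,320,180,255,6,"pics/b.png")
a=cv2.imread("pics/a.png")[:450];b=cv2.imread("pics/b.png")[:450]
cv2.imwrite("pics/g2.png",np.hstack([a,b])[:,:800])
E
```

```text
t 5.5 tcp [0.6658 0.0189 0.1507] F [ 0.3458 -0.226  -0.2534] M [ 0.0205 -0.7296 -0.0406] w 0.05360669868852205 q [-0.0521  0.9021 -0.0867  1.1129 -0.0042  1.7328 -1.6986]
tool-frame remaining mm [ 0.1392 -2.1235  0.6988] rot [ 0.0003 -0.0026 -0.0014] dist 2.239856969561185
[ 0.1 -2.1  0.7] [ 0.    -0.003 -0.001]
```

View pics/g2.png

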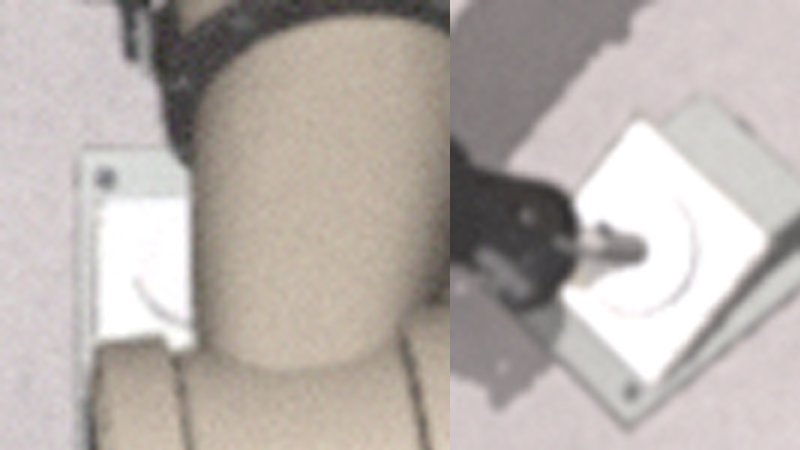

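```bash
cat > ax.py <<'E'
import sys,numpy as np
from scipy.spatial.transform import Rotation as Ro
from bench import r
np.set_printoptions(precision=3,suppress=True,linewidth=200)
s,c=np.sin(np.radians(35)),np.cos(np.radians(35))
O=np.array([.596,.0208,.05]);A=np.array([[-c,0,s],[0,-1,0],[s,0,c]])  # rows axle x,y,z
o=r.get_obs();R=Ro.from_rotvec(o["orientation"])
Rt=Ro.from_matrix(np.array([[c,0,-s],[0,-1,0],[-s,0,-c]]))
print("t",o["clock"],"TCP in axle mm",1000*A@(o["tcp_pos"]-O),"F axle",A@o["contact_force"],"M",A@o["moment"],"w",1000*o["grip_width"],"rotrem",(R.inv()*Rt).as_rotvec(),"q6",o["joints"][5])
print("tool lateral correction x,y mm",1000*R.inv().apply(O-o["tcp_pos"])[:2])
E
python3 ax.py
```

```text
t 5.6 TCP in axle mm [  0.625   1.955 122.656] F axle [-1.461  0.706 -1.018] M [ 0.019  0.752 -0.005] w 53.81755445903901 rotrem [ 0.    -0.003 -0.001] q6 1.7328897941675339
tool lateral correction x,y mm [ 0.27  -2.001]
```

Emit:
play_rows(increments=[[0, -1.5, 8, 0, -0.002, 0, 255], [0, -0.5, 15, 0, 0, 0, 255], [0, 0, 12, 0, 0, 0, 255], [0, 0, 6, 0, 0, 0, 255], [0, 0, 0, 0, 0, 0, 255]])

```text
clock: 6.1
tcp_pos: [0.6412, 0.02, 0.117]
orientation: [2.998, -0.004, -0.939]
contact_force: [1.0, -0.0, -1.9]
grip_width: 0.0534
```

```bash
python3 ax.py
```

```text
t 6.1 TCP in axle mm [ 1.414  0.776 80.849] F axle [-1.936  0.012 -0.95 ] M [ 0.02   0.739 -0.036] w 53.39862456274671 rotrem [-0.    -0.004 -0.003] q6 1.6390731966571281
tool lateral correction x,y mm [ 1.102 -0.753]
```

Emit:
play_rows(increments=[[0.7, -0.6, 8, 0, -0.003, -0.002, 255], [0.5, -0.2, 8, 0, 0, 0, 255], [0, 0, 8, 0, 0, 0, 255], [0, 0, 6, 0, 0, 0, 255], [0, 0, 0, 0, 0, 0, 255]])

```text
clock: 6.6
tcp_pos: [0.6234, 0.0221, 0.0959]
orientation: [-2.993, -0.001, 0.948]
contact_force: [-0.0, -0.8, -1.6]
grip_width: 0.0536
```

```bash
python3 ax.py;  python3 - <<'E'
from bench import r, grab_frame
from h import *
s=grab_frame("scene")
for f in(s,): f["color"]=cv2.convertScaleAbs(f["color"],alpha=1.8)
crop(s,250,320,180,255,7,"pics/g3.png")
E
```

```text
t 6.6 TCP in axle mm [ 3.859 -1.296 53.328] F axle [-0.889  0.754 -1.347] M [ 0.045  0.637 -0.054] w 53.633238965621736 rotrem [-0.002  0.003  0.001] q6 1.5865147787422433
tool lateral correction x,y mm [4.007 1.391]
```

View pics/g3.png

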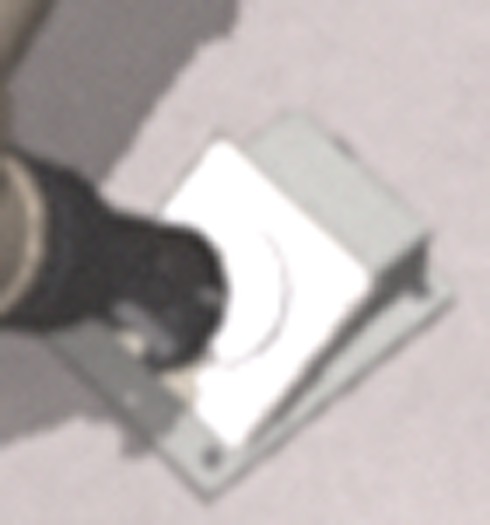

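Emit:
play_rows(increments=[[1, 0.7, 8, 0, 0, 0, 255], [0.7, 0.5, 8, 0, 0, 0, 255], [0.5, 0, 8, 0, 0, 0, 255], [0.5, 0, 5, 0, 0, 0, 255], [0, 0, 0, 0, 0, 0, 255]])

```text
clock: 7.15
tcp_pos: [0.6087, 0.0217, 0.07]
orientation: [-2.992, -0.001, 0.946]
contact_force: [-0.2, -0.1, -1.4]
grip_width: 0.0536
```

```bash
python3 ax.py
```

```text
t 7.15 TCP in axle mm [ 1.065 -0.928 23.646] F axle [-0.688  0.099 -1.262] M [-0.031  0.723 -0.041] w 53.56615024216872 rotrem [-0.003  0.002  0.002] q6 1.524670415387607
tool lateral correction x,y mm [1.106 0.993]
```

Good, no contact. Down the last 17–18 mm, gently.

Emit:
play_rows(increments=[[0.5, 0.5, 5, 0, 0, 0, 255], [0.2, 0.3, 5, 0, 0, 0, 255], [0, 0, 4, 0, 0, 0, 255], [0, 0, 2, 0, 0, 0, 255], [0, 0, 0, 0, 0, 0, 255]])

```text
clock: 7.65
tcp_pos: [0.6004, 0.0213, 0.0556]
orientation: [-2.993, -0.001, 0.943]
contact_force: [-0.0, 0.1, 0.8]
grip_width: 0.0538
```

```bash
python3 ax.py
```

```text
t 7.65 TCP in axle mm [-0.356 -0.496  7.126] F axle [ 0.45  -0.062  0.634] M [ 0.     0.471 -0.008] w 53.763258722912795 rotrem [-0.003 -0.     0.002] q6 1.4890063098746418
tool lateral correction x,y mm [-0.358  0.519]
```

Emit:
play_rows(increments=[[0, 0, 2, 0, 0, 0, 255], [0, 0, 2, 0, 0, 0, 255], [0, 0, 1, 0, 0, 0, 255]])

```text
clock: 7.95
tcp_pos: [0.6004, 0.0213, 0.0556]
orientation: [-2.995, -0.001, 0.935]
contact_force: [-0.8, -0.2, 0.9]
grip_width: 0.0536
```

```bash
python3 ax.py
```

```text
t 7.95 TCP in axle mm [-0.435 -0.527  7.096] F axle [1.122 0.162 0.264] M [-0.002  0.363 -0.009] w 53.64400552986965 rotrem [-0.003 -0.006  0.002] q6 1.4822021767882656
tool lateral correction x,y mm [-0.476  0.551]
```

Emit:
play_rows(increments=[[0, 0, 0, 0, 0, 0, 0], [0, 0, 0, 0, 0, 0, 0], [0, 0, 0, 0, 0, 0, 0], [0, 0, 0, 0, 0, 0, 0], [0, 0, -2, 0, 0, 0, 0]])

```text
clock: 8.45
tcp_pos: [0.6014, 0.0208, 0.0565]
orientation: [-2.996, -0.001, 0.935]
contact_force: [-1.8, -0.4, 0.2]
grip_width: 0.0851
```

```bash
python3 ax.py
```

```text
t 8.45 TCP in axle mm [-0.707 -0.015  8.397] F axle [ 1.557  0.431 -0.847] M [0.011 0.636 0.067] w 85.0510153196643 rotrem [-0.003 -0.006  0.001] q6 1.4853023220877737
tool lateral correction x,y mm [-0.753  0.039]
```

Emit:
play_rows(increments=[[0, 0, -15, 0, 0, 0, 0], [0, 0, -22, 0, 0, 0, 0], [0, 0, -25, 0, 0, 0, 0], [0, 0, -25, 0, 0, 0, 0], [0, 0, -25, 0, 0, 0, 0]])

```text
clock: 8.95
tcp_pos: [0.6638, 0.0201, 0.1484]
orientation: [-2.992, -0.001, 0.95]
contact_force: [0.3, 0.2, -0.8]
grip_width: 0.0854
```

```bash
python3 ax.py; python3 go.py .60 .15 .22 15 4
```

```text
t 8.95 TCP in axle mm [  0.951   0.669 119.49 ] F axle [-0.725 -0.202 -0.479] M [-0.009  0.61  -0.015] w 85.371087186792 rotrem [-0.002  0.004  0.001] q6 1.733663303055077
tool lateral correction x,y mm [ 1.431 -0.414]
t 8.95 tcp [0.6638 0.0201 0.1484] F [ 0.3192  0.202  -0.8082] M [-0.0013 -0.6095 -0.017 ] w 0.085371087186792 q [-0.0517  0.9048 -0.0885  1.1157 -0.0066  1.7337 -1.6975]
tool-frame remaining mm [ -93.1928 -130.0405  -21.4104] rot [-0.0023  0.3531  0.001 ] dist 161.4119928577201
[-23.3 -32.5  -5.4] [-0.001  0.088  0.   ]
[-22.7 -32.5  -7.4] [-0.001  0.088  0.   ]
[-22.  -32.5  -9.4] [-0.001  0.088  0.   ]
[-21.1 -32.5 -11.3] [-0.001  0.088  0.   ]
```

Emit:
play_rows(increments=[[-12, 0, -30, 0, 0.05, 0, 0], [-23, -32.5, -15, 0, 0.1, 0, 0], [-23, -35, -10, 0, 0.1, 0, 0], [-22, -35, -8, 0, 0.1, 0, 0], [-20, -35, -6, 0, 0.1, 0, 0]])

```text
clock: 9.45
tcp_pos: [0.614, 0.154, 0.2503]
orientation: [-3.132, 0.022, 0.232]
contact_force: [-0.2, 0.3, 0.3]
grip_width: 0.0856
```

```bash
python3 go.py .5225 .2876 .1 0 4;python3 - <<'E'
from bench import r, grab_frame
from h import *
t=grab_frame("top");s=grab_frame("scene")
for f in(t,s): f["color"]=cv2.convertScaleAbs(f["color"],alpha=1.8)
crop(t,240,306,165,240,6,"pics/a.png");crop(s,250,316,180,255,6,"pics/b.png")
cv2.imwrite("pics/g4.png",np.hstack([cv2.imread("pics/a.png"),cv2.imread("pics/b.png")]))
E
```

```text
t 9.45 tcp [0.614  0.154  0.2503] F [-0.2329  0.3402  0.3081] M [-0.012  -0.1559  0.0093] w 0.08558109712016733 q [-0.222   0.478  -0.1399  1.5171  0.0126  1.289  -1.9398]
tool-frame remaining mm [ -70.188  -132.4405  162.3111] rot [-0.0006  0.1478 -0.0137] dist 220.93378876679907
[-17.5 -33.1  40.6] [-0.     0.037 -0.003]
[-18.9 -33.2  39.9] [-0.     0.037 -0.003]
[-20.3 -33.3  39.2] [-0.     0.037 -0.003]
[-21.6 -33.3  38.4] [-0.     0.037 -0.003]
```

View pics/g4.png

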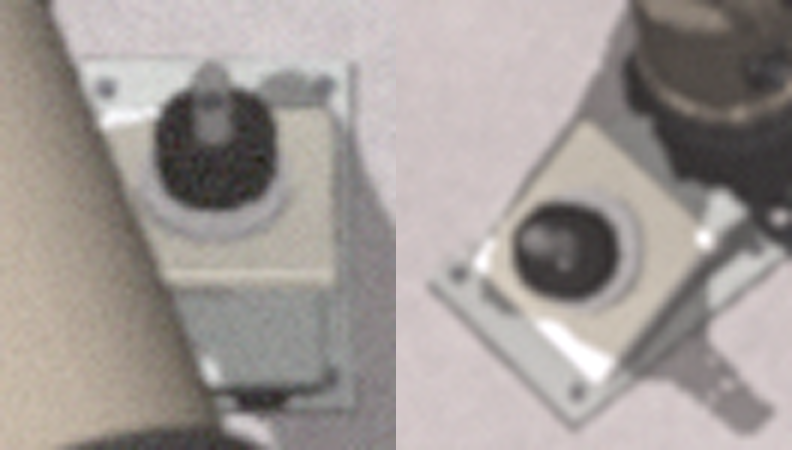

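Run:
```python
from h import *
t=load("topA.npz");s=load("sceneA.npz")
s35,c35=np.sin(np.radians(35)),np.cos(np.radians(35))
O=np.array([.596,.0208,.05]);a=np.array([s35,0,c35]);x=np.array([-c35,0,s35])
im=cv2.imread("pics/g4.png");im=cv2.resize(im,None,fx=1,fy=1)
for f,u0,v0,off in((t,240,165,0),(s,250,180,396)):
    for R,zz,col in((.036,0,(0,255,0)),(.028,0,(0,255,255)),(.028,.03,(0,0,255)),(.004,.07,(255,0,0))):
        for th in np.linspace(0,6.28,60):
            c=(pix(f,O+zz*a+R*(np.cos(th)*x+np.sin(th)*np.array([0,1,0])))-[u0,v0]+.5)*6-.5+[off,0]; cv2.circle(im,tuple(int(v) for v in c),1,col,-1)
cv2.imwrite("pics/g4o.png",im)
```

```text
(no output)
```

View pics/g4o.png

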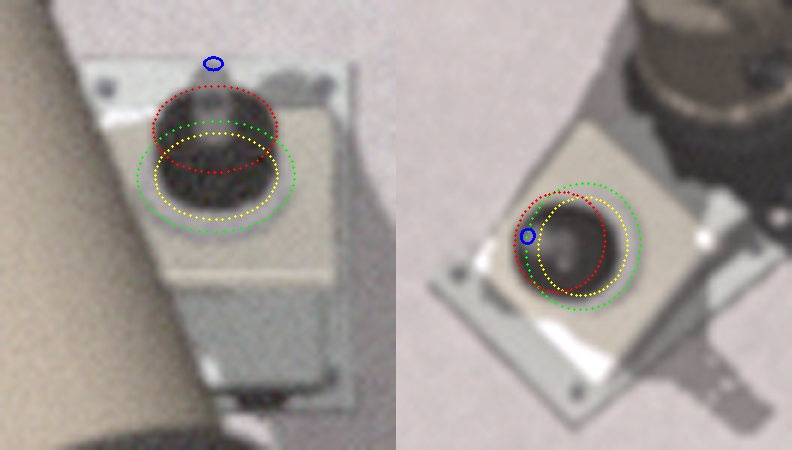

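Emit:
play_rows(increments=[[-17, -30, 32, 0, 0.04, -0.004, 0], [-18, -30, 32, 0, 0.04, -0.004, 0], [-18, -30, 32, 0, 0.04, -0.003, 0], [-12, -22, 26, 0, 0.02, 0, 0], [0, 0, 0, 0, 0, 0, 0]])

```text
clock: 10.05
tcp_pos: [0.5332, 0.2753, 0.1388]
orientation: [-3.135, -0.018, -0.002]
contact_force: [-0.4, 0.4, 1.1]
grip_width: 0.0852
```

```bash
python3 go.py .5225 .2876 .06 0 3
```

```text
t 10.05 tcp [0.5332 0.2753 0.1388] F [-0.3552  0.3932  1.0802] M [-0.0197  0.0121  0.0206] w 0.08521964089006843 q [-0.4393  0.461  -0.1806  1.8179  0.0987  0.8669 -2.2245]
tool-frame remaining mm [-10.6831 -11.939   78.8733] rot [-0.0066 -0.0012  0.0112] dist 80.48392305336245
[-3.6 -4.  26.3] [-0.002 -0.     0.004]
[-3.6 -4.  26.3] [-0.002 -0.     0.004]
[-3.6 -4.1 26.3] [-0.002 -0.     0.004]
```

Emit:
play_rows(increments=[[-4, -4, 26, -0.002, 0, 0.004, 0], [-4, -4, 26, -0.002, 0, 0.004, 0], [-3, -4, 22, -0.002, 0, 0.003, 0], [0, 0, 5, 0, 0, 0, 0], [0, 0, 0, 0, 0, 0, 0]])

```text
clock: 10.55
tcp_pos: [0.526, 0.2866, 0.06]
orientation: [3.141, -0.002, 0.006]
contact_force: [0.2, -0.0, 0.1]
grip_width: 0.0851
```

```bash
python3 go.py .5225 .2876 .003 0 4
```

```text
t 10.55 tcp [0.526  0.2866 0.06  ] F [ 0.1573 -0.0375  0.0557] M [ 0.0629 -0.0021  0.0461] w 0.08511555530398018 q [-0.4825  0.5654 -0.1606  1.8652  0.1344  0.7189 -2.2916]
tool-frame remaining mm [-3.7425 -1.0717 56.9477] rot [ 0.0007 -0.0035 -0.0011] dist 57.080566448515064
[-0.9 -0.3 14.2] [ 0.    -0.001 -0.   ]
[-0.9 -0.3 14.2] [ 0.    -0.001 -0.   ]
[-0.9 -0.3 14.2] [ 0.    -0.001 -0.   ]
[-0.9 -0.3 14.2] [ 0.    -0.001 -0.   ]
```

Emit:
play_rows(increments=[[-1.5, -0.3, 16, 0, -0.002, 0, 0], [-1.5, -0.3, 16, 0, -0.001, 0, 0], [-1, -0.3, 14, 0, 0, 0, 0], [-0.5, 0, 6, 0, 0, 0, 0], [0, 0, 0, 0, 0, 0, 0]])

```text
clock: 11.05
tcp_pos: [0.5247, 0.2864, 0.0063]
orientation: [-3.141, 0.007, -0.007]
contact_force: [0.2, -0.3, 0.9]
grip_width: 0.0853
```

```bash
python3 go.py .5225 .2876 .003 0 1
```

```text
t 11.05 tcp [0.5247 0.2864 0.0063] F [ 0.242  -0.2989  0.88  ] M [-0.0457 -0.0797  0.0071] w 0.08530978726791213 q [-0.4949  0.6445 -0.1457  1.8861  0.1545  0.6181 -2.3126]
tool-frame remaining mm [-2.2309 -1.1604  3.2939] rot [-0.0006 -0.0042 -0.0042] dist 4.1440520407410695
[-2.2 -1.2  3.3] [-0.001 -0.004 -0.004]
```

Emit:
play_rows(increments=[[-2.2, -1, 2.5, 0, -0.003, -0.003, 0], [-1.2, -0.5, 1, 0, 0, 0, 0], [0, 0, 0, 0, 0, 0, 0], [0, 0, 0, 0, 0, 0, 0]])

```text
clock: 11.45
tcp_pos: [0.5215, 0.2886, 0.0033]
orientation: [-3.14, 0.001, -0.003]
contact_force: [0.2, 0.5, -0.5]
grip_width: 0.0855
```

```bash
python3 go.py .5225 .2876 .003 0 1
```

```text
t 11.45 tcp [0.5215 0.2886 0.0033] F [ 0.2109  0.5047 -0.5145] M [ 0.0211 -0.0022  0.0385] w 0.08546886402585911 q [-0.4986  0.648  -0.1474  1.8896  0.1548  0.6126 -2.3146]
tool-frame remaining mm [0.9935 0.9935 0.2824] rot [-0.0013 -0.0019 -0.0006] dist 1.4331472232175526
[1.  1.  0.3] [-0.001 -0.002 -0.001]
```

Emit:
play_rows(increments=[[1, 1, 0, 0, 0, 0, 0], [0, 0, 0, 0, 0, 0, 0], [0, 0, 0, 0, 0, 0, 255], [0, 0, 0, 0, 0, 0, 255], [0, 0, 0, 0, 0, 0, 255]], force=70)

```text
clock: 11.95
tcp_pos: [0.5234, 0.2878, 0.0043]
orientation: [-3.139, 0.001, -0.006]
contact_force: [0.5, -0.5, 0.7]
grip_width: 0.0437
```

Emit:
play_rows(increments=[[0, 0, 0, 0, 0, 0, 255], [0, 0, 0, 0, 0, 0, 255], [0, 0, 0, 0, 0, 0, 255], [0, 0, 0, 0, 0, 0, 255]])

```text
clock: 12.35
tcp_pos: [0.5235, 0.2879, 0.0049]
orientation: [-3.139, 0.001, -0.006]
contact_force: [0.4, -0.1, 0.9]
grip_width: 0.0412
```

```bash
python3 go.py .55 .18 .2 15 5
```

```text
t 12.35 tcp [0.5235 0.2879 0.0049] F [ 0.3947 -0.0583  0.8933] M [-0.0012  0.0324  0.0265] w 0.041169320044689844 q [-0.4958  0.6462 -0.1475  1.8876  0.1547  0.614  -2.312 ]
tool-frame remaining mm [  27.3594  107.417  -195.2887] rot [-0.0026 -0.2658 -0.0006] dist 224.55430786895295
[  5.5  21.5 -39.1] [-0.001 -0.053 -0.   ]
[  3.4  21.5 -39.3] [-0.001 -0.053 -0.   ]
[  1.3  21.5 -39.4] [-0.001 -0.053 -0.   ]
[ -0.8  21.5 -39.4] [-0.001 -0.053 -0.   ]
[ -2.9  21.6 -39.3] [-0.001 -0.053 -0.   ]
```

Emit:
play_rows(increments=[[0, 0, -25, 0, 0, 0, 255], [3, 15, -36, 0, -0.05, 0, 255], [1, 20, -36, 0, -0.05, 0, 255], [0, 21, -36, 0, -0.05, 0, 255], [0, 20, -36, 0, -0.05, 0, 255]])

```text
clock: 12.85
tcp_pos: [0.5308, 0.2123, 0.1724]
orientation: [3.121, 0.017, -0.34]
contact_force: [0.7, -0.1, -1.3]
grip_width: 0.0411
```

```bash
python3 go.py .66 .021 .20 35 5
```

```text
t 12.85 tcp [0.5308 0.2123 0.1724] F [ 0.6867 -0.0631 -1.3235] M [-0.0055 -0.3369 -0.0497] w 0.041116209103617386 q [-0.2776  0.4922 -0.219   1.6993  0.0061  1.1545 -2.0444]
tool-frame remaining mm [118.223  192.7014 -54.1726] rot [ 0.0049 -0.3939  0.0097] dist 232.47621451396506
[ 23.6  38.5 -10.8] [ 0.001 -0.079  0.002]
[ 22.8  38.5 -12.7] [ 0.001 -0.079  0.002]
[ 21.8  38.4 -14.5] [ 0.001 -0.079  0.002]
[ 20.7  38.4 -16.2] [ 0.001 -0.079  0.002]
[ 19.4  38.3 -17.8] [ 0.001 -0.079  0.002]
```

Emit:
play_rows(increments=[[24, 35, -14, 0.001, -0.075, 0.002, 255], [24, 35, -14, 0.001, -0.075, 0.002, 255], [23, 35, -14, 0.001, -0.075, 0.002, 255], [22, 35, -13, 0.001, -0.075, 0.002, 255], [20, 25, -12, 0.001, -0.07, 0.001, 255]])

```text
clock: 13.35
tcp_pos: [0.6656, 0.0459, 0.2045]
orientation: [-3.001, -0.014, 0.909]
contact_force: [0.8, 0.5, -1.3]
grip_width: 0.0405
```

```bash
python3 go.py .6655 .021 .15 35 3;python3 ax.py
```

```text
t 13.35 tcp [0.6656 0.0459 0.2045] F [ 0.7856  0.4837 -1.3416] M [-0.053  -0.8028 -0.0075] w 0.04051690926383431 q [-0.0638  0.848  -0.1263  1.0875 -0.0061  1.7906 -1.7372]
tool-frame remaining mm [29.8968 25.3419 45.2778] rot [-0.0032 -0.0226  0.0101] dist 59.884162313598694
[10.   8.4 15.1] [-0.001 -0.008  0.003]
[10.1  8.4 15. ] [-0.001 -0.008  0.003]
[10.2  8.3 15. ] [-0.001 -0.008  0.003]
t 13.35 TCP in axle mm [ 31.591 -25.089 166.449] F axle [-1.413 -0.484 -0.648] M [ 0.039  0.803 -0.037] w 40.516909263834314 rotrem [-0.003 -0.023  0.01 ] q6 1.7906487495304217
tool lateral correction x,y mm [27.571 25.927]
```

Emit:
play_rows(increments=[[12, 7, 14, -0.001, -0.008, 0.003, 255], [12, 7, 14, -0.001, -0.008, 0.003, 255], [5, 4, 14, 0, -0.004, 0.002, 255], [1, 2, 5, 0, 0, 0, 255], [0, 0, 0, 0, 0, 0, 255]])

```text
clock: 13.85
tcp_pos: [0.6635, 0.0212, 0.1393]
orientation: [-2.994, 0.007, 0.951]
contact_force: [-0.2, -0.1, -1.2]
grip_width: 0.041
```

```bash
python3 ax.py
```

```text
t 13.85 TCP in axle mm [ -4.089  -0.386 111.825] F axle [-0.535  0.069 -1.146] M [0.002 0.771 0.013] w 41.043581296017784 rotrem [-0.002  0.005 -0.004] q6 1.7223154693368323
tool lateral correction x,y mm [-3.578  0.575]
```

Emit:
play_rows(increments=[[-2.5, 0.3, 8, 0, 0.003, -0.002, 255], [-1.5, 0.2, 8, 0, 0.002, -0.001, 255], [-0.5, 0, 3, 0, 0, 0, 255], [0, 0, 0, 0, 0, 0, 255], [0, 0, 0, 0, 0, 0, 255]])

```text
clock: 14.35
tcp_pos: [0.6476, 0.0256, 0.1302]
orientation: [-2.996, -0.008, 0.936]
contact_force: [-0.4, 0.8, -0.8]
grip_width: 0.0408
```

```bash
python3 ax.py;  python3 - <<'E'
from bench import r, grab_frame
from h import *
fs=[grab_frame("scene") for _ in range(4)]
s=fs[0]; s["color"]=np.clip(np.mean([f["color"].astype(float) for f in fs],0)*1.8,0,255).astype(np.uint8)
crop(s,255,315,190,240,12,"pics/g5.png")
E
```

```text
t 14.35 TCP in axle mm [ 3.708 -4.839 95.339] F axle [-0.081 -0.779 -0.879] M [-0.009  0.693 -0.008] w 40.805357255657974 rotrem [-0.001 -0.006  0.006] q6 1.6686403294221561
tool lateral correction x,y mm [3.147 4.956]
```

View pics/g5.png

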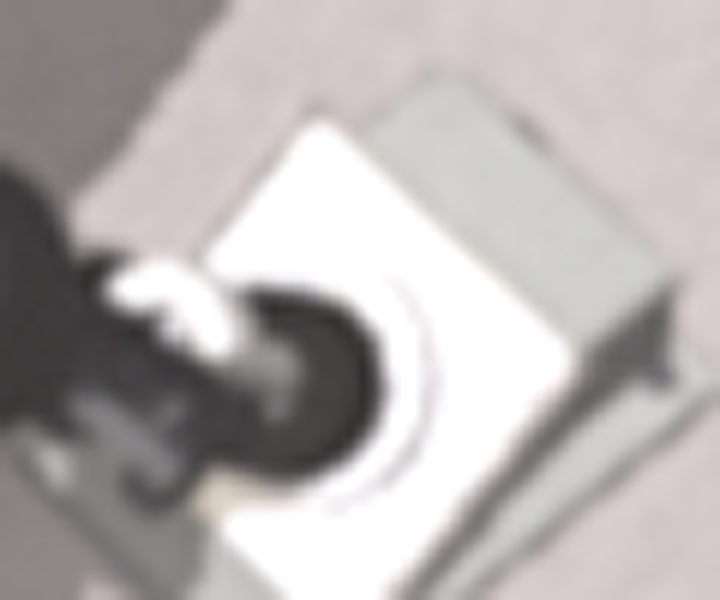

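Emit:
play_rows(increments=[[2, 3, 0, 0, -0.004, 0.004, 255], [1, 1.5, 0, 0, -0.002, 0.002, 255], [0, 0, 0, 0, 0, 0, 255], [0, 0, 0, 0, 0, 0, 255], [0, 0, 0, 0, 0, 0, 255]])

```text
clock: 15.05
tcp_pos: [0.6508, 0.0195, 0.1273]
orientation: [-2.995, 0.004, 0.947]
contact_force: [0.3, -0.7, -2.0]
grip_width: 0.0406
```

```bash
python3 ax.py
```

```text
t 15.05 TCP in axle mm [-0.508  1.253 94.778] F axle [-1.365  0.74  -1.466] M [0.062 0.749 0.021] w 40.63058860363343 rotrem [-0.001  0.002 -0.002] q6 1.6787800522597025
tool lateral correction x,y mm [-0.36  -1.137]
```

Emit:
play_rows(increments=[[0, -0.7, 5, 0, 0, 0, 255], [0, -0.3, 6, 0, 0, 0, 255], [0, 0, 6, 0, 0, 0, 255], [0, 0, 3, 0, 0, 0, 255], [0, 0, 0, 0, 0, 0, 255]])

```text
clock: 15.55
tcp_pos: [0.6376, 0.021, 0.1092]
orientation: [-2.995, 0.003, 0.949]
contact_force: [-0.7, 0.2, -0.8]
grip_width: 0.0408
```

```bash
python3 ax.py
```

```text
t 15.55 TCP in axle mm [-0.145 -0.163 72.357] F axle [ 0.128 -0.246 -1.106] M [0.007 0.728 0.011] w 40.84232074097826 rotrem [-0.001  0.003 -0.002] q6 1.631205493179332
tool lateral correction x,y mm [0.046 0.241]
```

Emit:
play_rows(increments=[[0, 0.1, 3, 0, 0.001, 0, 255], [0, 0, 3, 0, 0, 0, 255], [0, 0, 0, 0, 0, 0, 255], [0, 0, 0, 0, 0, 0, 255]])

```text
clock: 15.95
tcp_pos: [0.6343, 0.0213, 0.1046]
orientation: [-2.995, 0.003, 0.945]
contact_force: [-0.3, -0.5, 0.1]
grip_width: 0.041
```

```bash
python3 ax.py
```

```text
t 15.95 TCP in axle mm [-0.002 -0.506 66.715] F axle [ 0.258  0.458 -0.112] M [-0.018  0.637  0.025] w 41.02952856823455 rotrem [-0.002  0.001 -0.001] q6 1.616562066886795
tool lateral correction x,y mm [0.04  0.617]
```

Emit:
play_rows(increments=[[0, 0.2, 3, 0, 0, 0, 255], [0, 0, 3, 0, 0, 0, 255], [0, 0, 3, 0, 0, 0, 255]])

```text
clock: 16.25
tcp_pos: [0.6322, 0.0222, 0.1021]
orientation: [-2.996, 0.003, 0.934]
contact_force: [1.5, 0.2, 8.2]
grip_width: 0.0409
```

```bash
python3 ax.py
```

```text
t 16.25 TCP in axle mm [ 0.276 -1.372 63.458] F axle [ 3.456 -0.187  7.561] M [-0.081 -0.146  0.007] w 40.86331262376839 rotrem [-0.004 -0.006 -0.001] q6 1.600852513600877
tool lateral correction x,y mm [-0.127  1.609]
```

Emit:
play_rows(increments=[[0, 0, 4, 0, 0, 0, 255], [0, 0, 4, 0, 0, 0, 255], [0, 0, 4, 0, 0, 0, 255]])

```text
clock: 16.55
tcp_pos: [0.6286, 0.0224, 0.097]
orientation: [-2.999, 0.003, 0.922]
contact_force: [2.1, -0.2, 6.4]
grip_width: 0.0406
```

```bash
python3 ax.py
```

```text
t 16.55 TCP in axle mm [ 0.29  -1.633 57.188] F axle [1.896 0.187 6.428] M [-0.041  0.13   0.03 ] w 40.60803219053903 rotrem [-0.005 -0.015 -0.001] q6 1.5776755219352154
tool lateral correction x,y mm [-0.538  1.894]
```

Emit:
play_rows(increments=[[0, 0, 4, 0, -0.006, 0, 255], [0, 0, 4, 0, -0.004, 0, 255], [0, 0, 4, 0, 0, 0, 255]])

```text
clock: 16.85
tcp_pos: [0.6249, 0.0225, 0.0917]
orientation: [-2.997, 0.004, 0.925]
contact_force: [1.1, 0.0, 6.9]
grip_width: 0.0406
```

```bash
python3 ax.py
```

```text
t 16.85 TCP in axle mm [ 0.219 -1.669 50.714] F axle [ 3.025 -0.017  6.266] M [0.019 0.187 0.018] w 40.649216181130825 rotrem [-0.005 -0.012 -0.001] q6 1.56671190155338
tool lateral correction x,y mm [-0.397  1.945]
```

Emit:
play_rows(increments=[[0, 0, 4, 0, -0.006, 0, 255], [0, 0, 4, 0, -0.004, 0, 255], [0, 0, 4, 0, 0, 0, 255], [0, 0, 3, 0, 0, 0, 255]])

```text
clock: 17.25
tcp_pos: [0.6195, 0.0225, 0.0836]
orientation: [-2.995, 0.004, 0.928]
contact_force: [-0.6, 0.3, -0.9]
grip_width: 0.041
```

```bash
python3 ax.py
```

```text
t 17.25 TCP in axle mm [ 0.034 -1.689 40.97 ] F axle [-0.023 -0.324 -1.083] M [-0.019  0.754  0.008] w 40.957995173288886 rotrem [-0.006 -0.01  -0.001] q6 1.5488299890750037
tool lateral correction x,y mm [-0.372  1.946]
```

Emit:
play_rows(increments=[[0, 0, 2, 0, -0.003, 0, 255], [0, 0, 2, 0, -0.003, 0, 255], [0, 0, 1, 0, 0, 0, 255], [0, 0, 0, 0, 0, 0, 255]])

```text
clock: 17.65
tcp_pos: [0.6167, 0.0223, 0.0794]
orientation: [-2.993, 0.005, 0.937]
contact_force: [-0.1, -0.6, -0.7]
grip_width: 0.0412
```

```bash
python3 ax.py
```

```text
t 17.65 TCP in axle mm [-0.144 -1.457 35.962] F axle [-0.27   0.558 -0.614] M [-0.063  0.731 -0.069] w 41.21282054264855 rotrem [-0.006 -0.004 -0.001] q6 1.545623757344442
tool lateral correction x,y mm [-0.285  1.671]
```

Emit:
play_rows(increments=[[0, 0, 2, 0, 0, 0, 255], [0, 0, 3, 0, 0, 0, 255], [0, 0, 2, 0, 0, 0, 255]])

```text
clock: 17.95
tcp_pos: [0.6168, 0.0222, 0.0792]
orientation: [-2.997, 0.005, 0.925]
contact_force: [2.2, -0.1, 5.5]
grip_width: 0.0411
```

```bash
python3 ax.py
```

```text
t 17.95 TCP in axle mm [-0.25  -1.44  35.874] F axle [1.355 0.134 5.747] M [ 0.085  0.075 -0.021] w 41.1102998080281 rotrem [-0.006 -0.012 -0.001] q6 1.536103296641587
tool lateral correction x,y mm [-0.673  1.663]
```

Emit:
play_rows(increments=[[0, 0, 5, 0, 0, 0, 255], [0, 0, 5, 0, 0, 0, 255], [0, 0, 0, 0, 0, 0, 255], [0, 0, 0, 0, 0, 0, 0], [0, 0, 0, 0, 0, 0, 0]])

```text
clock: 18.45
tcp_pos: [0.6176, 0.0221, 0.0802]
orientation: [-3.002, 0.006, 0.905]
contact_force: [0.1, -0.0, -0.5]
grip_width: 0.0684
```

Emit:
play_rows(increments=[[0, 0, 0, 0, 0, 0, 0], [0, 0, 0, 0, 0, 0, 0], [0, 0, 0, 0, 0, 0, 0], [0, 0, -2, 0, 0, 0, 0]])

```text
clock: 18.85
tcp_pos: [0.6168, 0.022, 0.0797]
orientation: [-3.0, 0.006, 0.912]
contact_force: [0.2, -1.6, 0.4]
grip_width: 0.0853
```

```bash
python3 ax.py
```

```text
t 18.85 TCP in axle mm [-0.005 -1.231 36.287] F axle [0.078 1.612 0.438] M [0.027 0.568 0.   ] w 85.33406252345128 rotrem [-0.006 -0.02  -0.002] q6 1.5264664326793926
tool lateral correction x,y mm [-0.746  1.466]
```

Released. Retract along the axle and clear the view.

Emit:
play_rows(increments=[[0, 0, -15, 0, 0, 0, 0], [0, 0, -22, 0, 0, 0, 0], [0, 0, -25, 0, 0, 0, 0], [0, 0, -25, 0, 0, 0, 0], [0, 0, -25, 0, 0, 0, 0]])

```text
clock: 19.35
tcp_pos: [0.6777, 0.0211, 0.1724]
orientation: [-2.997, 0.005, 0.928]
contact_force: [0.4, 1.2, -0.1]
grip_width: 0.0855
```

Emit:
play_rows(increments=[[0, 10, -20, 0, 0.03, 0, 0], [-20, 40, -12, 0, 0.08, 0, 0], [-20, 45, -8, 0, 0.08, 0, 0], [-20, 45, -6, 0, 0.08, 0, 0], [-20, 45, -4, 0, 0.08, 0, 0]])

```text
clock: 19.85
tcp_pos: [0.6354, -0.162, 0.2471]
orientation: [-3.114, -0.016, 0.366]
contact_force: [1.1, -1.6, 0.8]
grip_width: 0.0853
```

Emit:
play_rows(increments=[[-20, 40, -4, 0, 0, 0, 0], [-20, 30, 0, 0, 0, 0, 0], [0, 0, 0, 0, 0, 0, 0], [0, 0, 0, 0, 0, 0, 0]])

```text
clock: 20.25
tcp_pos: [0.5893, -0.2507, 0.2676]
orientation: [3.117, -0.014, -0.349]
contact_force: [-0.6, 0.9, 1.0]
grip_width: 0.0857
```

Run:
```python
from bench import r, grab_frame
from h import *
F={}
for n in("top","scene"):
    fs=[grab_frame(n) for _ in range(5)]
    f=fs[0];f["depth"]=np.median([q["depth"] for q in fs],0); f["color"]=np.clip(np.mean([q["color"].astype(float) for q in fs],0)*1.7,0,255).astype(np.uint8);F[n]=f;np.savez(n+"Z.npz",**f)
s35,c35=np.sin(np.radians(35)),np.cos(np.radians(35))
O=np.array([.596,.0215,.05]);a=np.array([s35,0,c35]);x=np.array([-c35,0,s35])
ims=[]
for f,u0,v0 in((F["top"],250,165),(F["scene"],255,185)):
    im=cv2.resize(f["color"][v0:v0+60,u0:u0+50],None,fx=8,fy=8,interpolation=cv2.INTER_CUBIC);q=im.copy()
    for R,zz,col in((.036,-.008,(0,255,0)),(.028,0,(0,255,255)),(.022,.03,(255,0,255)),(.022,.05,(0,0,255)),(.004,.07,(255,0,0))):
        for th in np.linspace(0,6.28,60):
            c=(pix(f,O+zz*a+R*(np.cos(th)*x+np.sin(th)*np.array([0,1,0])))-[u0,v0]+.5)*8-.5; cv2.circle(q,tuple(int(v) for v in c),1,col,-1)
    ims.append(np.hstack([im,q]))
cv2.imwrite("pics/z1.png",ims[0][:,:800]);cv2.imwrite("pics/z2.png",ims[1][:,:800]);cv2.imwrite("pics/ztop.png",F["top"]["color"])
print(r.get_obs()["clock"],r.get_obs()["tcp_pos"])
```

```text
20.75 [ 0.59031238 -0.24879351  0.26648317]
```

View pics/z1.png

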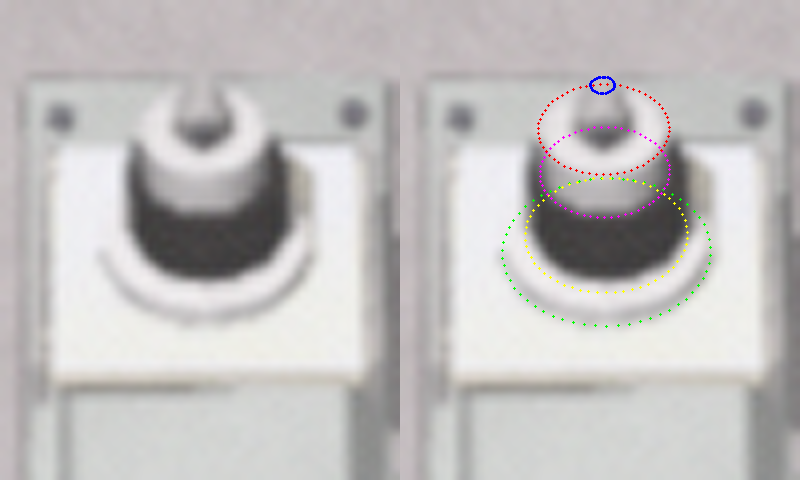

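View pics/z2.png

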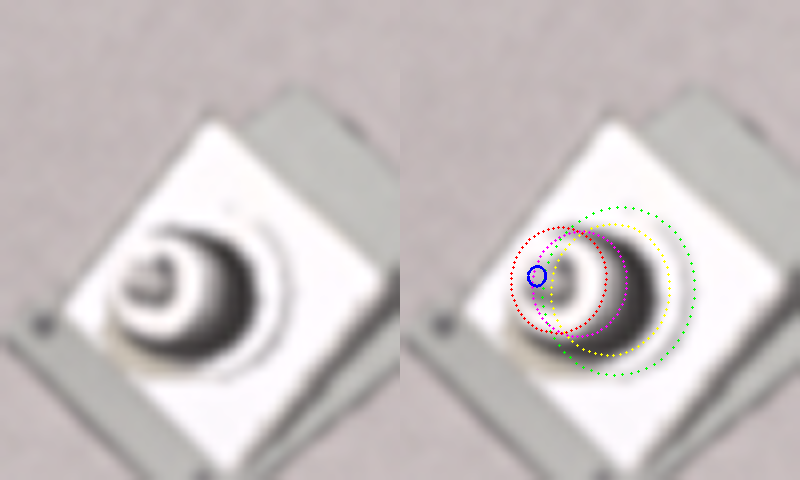

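View pics/ztop.png

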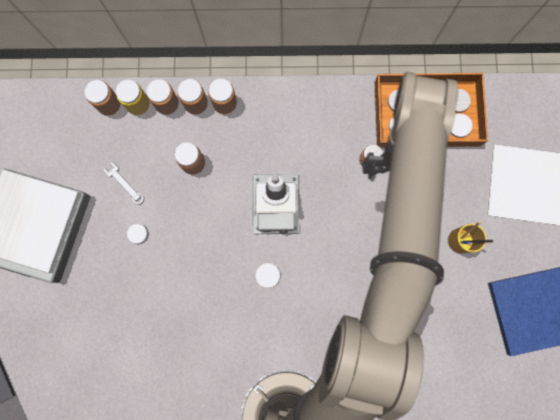

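Run:
```python
from bench import r
print(r.hand_in()); print(r.get_obs()["clock"])
```

```text
the job is handed in; nothing more can be done
None
the job is handed in; nothing more can be done
```

The roller is fitted down on the flange and the collar is seated against it, past the ball. I handed the job in at about 20.8 s of the 67 s allowed.

**Roller:** I gripped it from above, tilted the tool 35° in line with the axle, and lowered it until it stopped. At that point the roller's underside was about 1 mm above the flange height I had estimated, which is within my measuring error. I released it before fetching the collar.

**Collar:**
- The collar met about 7.5 N as it ran onto the ball and about 6 N as it slid on; the task text gave about 3 N for the slide.
- The force then dropped to nothing. I took that as the click.
- It stopped against the roller at the expected depth. I pressed it once more, released it and moved the arm clear.

**Final checks:** Averaged pictures from both cameras put the collar's top face and lower edge and the roller's edge within about 1–2 pixels (roughly 3–5 mm) of a full fit. The axle tip shows above the collar, with a dark spot where the ball should be. The honey jar, lids, wrench and pen pot look unmoved in the last top view. The jam jar was partly behind the gripper there, but the arm touched nothing in that area.

**Disagreements:**
- The task text says the axle leans roughly to the robot's right. In the pictures it leans straight away from the robot, and I worked to that.
- My camera estimate of the axle position was off from the arm's reading by about 1.5 mm sideways, within the calibration error.
- The roller rests slightly off-centre, downhill in its loose bore.
- I inferred that the ball sprang out from the force drop and the picture; I did not measure it directly.

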